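Dock the watch carrier on its kinematic base and shut the keeper

TASK

The carrier plate with the watch is waiting on the apron of the inspection dock. Push it straight in between the guide cheeks, without lifting it off, until the sprung rollers draw its three ball feet fully home into their seats, then swing the keeper bar fully shut behind it and let go. Leave the other things on the bench where they are.

Things in the scene. Friction and masses are not known exactly. Their poses are not given: they have to be found in the camera images.
- dock: the dock: a fixed flat aluminium slab, 262 mm along x, 192 mm wide (y), deck 20 mm above the bench. Origin: on the bench, under the middle of the plate's home place; x is the way in, y to the left looking along x, z up. Its bare apron reaches back to x = -186 mm.
- mouth (a point): dock: middle of the mouth, (-50, 0, 20) mm of the dock, on the deck. Two polished guide cheeks stand 16 mm above the deck on both sides of the home place (x -22 to 62, inner faces at y = +-53 mm); from x = -22 back to -50 they flare out to y = +-66 mm
- roller_line (a point): dock: midway between the two steel rollers, (2, 0, 40) mm of the dock. The rollers (14 mm across, at y = +-45 mm, on sprung arms pivoted at x = 50) ride up the plate's front ramps, press it down and at home snap into a shallow notch on each side of its top; they and their arms stay below 70 mm above the bench. Pushing the plate under them takes about 5 to 15 N
- stop_bar (a point): dock: the near face of the over-travel stop, a bar 18 mm high across the far end of the home place, (57, 0, 20) mm of the dock; the seated plate's front edge stands 2 mm short of it, untouched; a plate pushed on to the stop settles back when let go
- seat_left (a point): dock: where the centre of the front left ball stands when seated in its vee groove (4 mm lower than while the plate slides on the deck), (35, 32, 24) mm of the dock. The vee lies across the way in and draws the ball home from up to 7 mm before or behind
- seat_right (a point): dock: the same for the front right ball in its vee groove, (35, -32, 24) mm of the dock
- seat_rear (a point): dock: the same for the rear ball, (-35, 0, 24) mm of the dock; its vee groove lies along the way in and draws the ball home from up to 7 mm left or right
- carrier: the carrier plate: aluminium, 110 (x) x 100 (y) x 10 mm, about 0.5 kg, on three steel ball feet of 16 mm, a wrist watch held between two dark jaws on top (to 35 mm). Origin under its middle, level with the ball bottoms; underside at z = 10, top at 20 mm; x points to its ramped front edge. Origin 20 mm above the bench while it slides, 16 mm when home (over the dock's origin, axes parallel)
- foot_left (a point): carrier: centre of the front left ball foot, (35, 32, 8) mm of the plate
- foot_right (a point): carrier: centre of the front right ball foot, (35, -32, 8) mm of the plate
- foot_rear (a point): carrier: centre of the rear ball foot, (-35, 0, 8) mm of the plate
- push_edge (a point): carrier: middle of its rear edge, a plain upright face 100 mm wide and 10 mm high, (-55, 0, 15) mm of the plate
- keeper_bar (a joint): the keeper: a flat steel bar, 10 mm wide, 86 mm long, 5 to 13 mm above the deck, on an upright pivot at (-65, -76) mm of the dock, right of the apron. 0 rad = shut, on its stop: it points along the dock's +y, 5 mm behind the seated plate's rear edge. Opening turns it counter-clockwise from above: at 1.57 it points along -x; at most 2.3. It stays where it is left (0.5 N at the knob moves it)
- keeper_knob (a point): the keeper's upright black knob, 12 mm across and 25 mm high (33 to 58 mm above the bench), on an ear of the bar, 70 mm from the pivot: (-33, 62) mm from the pivot along the dock's axes when shut. This point is on its axis, 46 mm above the bench
- loupe: bystander: a black eye loupe, 36 mm wide, 32 high; origin under its middle
- tool_block: bystander: a wooden spring-bar tool block, 51x86x36 mm; origin under its middle
- tweezers: bystander: brass tweezers, 121 mm long; origin under its middle
- driver: bystander: a small watch screwdriver, 104 mm long; origin under its middle
- white_watch: bystander: a wrist watch with black strap standing on its closed strap, 79x42x32 mm; origin under its middle
- oil_pot: bystander: a lidded oil cup, 26 mm wide, 18 high; origin under its middle
- parts_dish: bystander: a round parts dish, 102 mm wide, 18 high, behind the dock; origin under its middle
Things that resemble listed ones, but are neither listed nor needed, are in the scene too. There is more than one size of the carrier; the one meant has the size given above.

How it is judged:
On the way:
1. the plate is seated: each ball foot within 2.2 mm of its seat (distance between foot_left and seat_left below 0.0022 m and distance between foot_right and seat_right below 0.0022 m and distance between foot_rear and seat_rear below 0.0022 m), for 0.2 s.
At the end, for the whole second after the job is handed in: all three ball feet rest within 2.2 mm of their seated places, the plate is still, and the keeper is within 0.08 rad of fully shut (all of step 1 and value of joint keeper_bar below 0.08 rad and linear speed of carrier below 0.01 m/s); the robot touches nothing.
It fails at once if the plate is lifted off the deck or tipped (height (world z) of carrier above 0.035 m or angle between carrier's own z axis and vertical above 0.2 rad).
It fails at once if a bystander is pushed more than 20 mm (distance of any of loupe, tool_block, tweezers, driver, white_watch, oil_pot, parts_dish from where it was at the start of the episode above 0.02 m).
It also fails if it takes over 51 s, if anything falls off the work surface, if the arm or the gripper's body presses on something with over 40 N, if the wrist force passes 120 N, or if a joint passes its speed limit or range.

ROBOT

A 6-joint arm with a two-finger parallel gripper is mounted at the origin on a cart in front of the work surface, level with it; the furniture and walls round the work are solid. World frame = base frame: x ahead of the robot, y to its left, z up, the work surface at z = 0. Lengths are in m, angles in rad, forces in N, time in s.
With the tool pointing down it reaches from about 0.3 to 0.875 m from the base axis. Payload 6.4 kg.
Tool frame: the origin (TCP) lies on the centre line of the jaws, within the pads' length; the fingertips stand 25 mm ahead of it and the grasp point (between the pads) lies 6 mm ahead of it (ctrl.tip_reach is the distance from the TCP to the fingertips, in m); z points along the fingers, y is the line along which they close (so a half turn about z gives the same grasp; the last joint's range is limited). The gripper opens to 85 mm and grips with 20 to 120 N. Pads are 22 mm wide; open, the fingers measure 114 mm over their backs; the gripper's body (76 mm by 85 mm) begins 54 mm behind the grasp point. The pads swing forward as they close: fully open they stand 13 mm farther back than shut.
Start: joints at [-1.373, 0.181, 1.607, -0, 1.354, -0.206], TCP at [0.226, -0.529, 0.256] pointing down, gripper open.
Joint ranges: [-2.99, 2.99], [-0.89, 2.07], [0.3, 2.58], [-1.14, 4.28], [0, 2.63], [-3.12, 3.12]. Speed limits (rad/s): [2.57, 2.57, 3.01, 3.14, 3.14, 3.14].

INTERFACE

Orientations are given as a unit quaternion [w, x, y, z].
In Python, from bench import ctrl gives the robot as it stands.
- The arm moves only by the tool servo_tool, never from a script. Its argument "motion" is a list that holds one entry, the list of rows, each a list of 5 numbers: the shift along the tool's x, y, z in cm, then the turn about the tool's z in degrees, then the closure, from -1 (fully open) to 1 (shut). In form: [[[dx, dy, dz, twist, claw], ...]]. A call has 1 to 5 rows; each row is the pose to reach, as a shift and turn from the pose commanded when the call began, along the tool's axes at that moment; what a row does not reach only later rows make up. A row lasts 1/10 s, in which the tool goes at most 50 mm and 8.59 degrees, less where a joint would pass 70% of its speed; a pose out of reach is approached as far as the arm can. A call with a gripper value outside its range is refused whole. The fingers move at their own pace and stop on an object; the grip force is fixed at half the most. Time passes only in rows, so rows that repeat a pose let the fingers close. It gives the time, the measured TCP pose, the force, the opening and the grip force at its end, in the units of the state.
- ctrl.get_obs(): the state, without advancing time (a new reading comes with each control period).
- ctrl.camera(name): name is "side" or "top" or "wrist"; returns a dict with "pixels" (420x560x3 uint8, red, green, blue), "depth" (420x560 float32, m along the optical axis (not along the pixel's ray), 0 where there is no reading), "fx", "fy", "cx", "cy" (pixels), "R" (3x3) and "t" (3): a world point X has camera coordinates R X + t; the wrist camera has in their place "hand_eye" (4x4, takes a point from camera to tool coordinates, whose origin is the TCP and whose axes are the flange's). Camera axes: x right, y down, z forward; pixel columns grow to the right and rows downward; lengths in m; the calibration is good to about 2 mm. A picture is of the moment at which its call begins: read the wrist's pose just before it.
- ctrl.hand_in(): hands the job in; it is judged then, once.
The state is a dict: "time_s": time; "q": joint angles; "dq": joint speeds; "joint_efforts": joint torques, N m; "eef_pos": TCP position; "eef_rot": TCP orientation; "wrist_force": force on the tool from outside, world axes, zero at the start; "torque": the same for the moment, N m; "opening": opening from 0.0 (shut) to 1.0 (fully open); "grasp_force": force on a finger pad.
Only numpy, scipy, OpenCV 4.12 (cv2) and the standard library are available. Lean on these libraries where they do the work, as an engineer would, in place of code of your own. Each camera call takes 0.05 s, during which the arm holds its last target. There are 200 camera calls.

## Working session

There is one attempt and no reset: what is moved stays moved. The work goes in short steps, Python scripts to look and compute and a tool call to move; the robot and the scene stay as the last step left them, time stands still between calls to the robot, and variables do not carry over. Pictures are saved under pics/ and viewed, at most 10 in all, crops included, and the job is handed in when it is done.

Besides the shell and the picture viewer there is one more tool, called after ">>>" by a JSON object that holds its "op" and its "data", one argument or row to a line. servo_tool: Moves the arm, as the interface text tells. Its arguments: {"type":"object","properties":{"motion":{"type":"array"}},"required":["motion"]}

```bash
mkdir -p pics; ls; python3 - <<'E'
from bench import ctrl
import cv2,numpy as np,pickle
o=ctrl.get_obs();print(o)
d={}
for n in("top","side"):
    c=ctrl.camera(n);d[n]=c;cv2.imwrite(f"pics/{n}0.png",c["pixels"][:,:,::-1]);print(n,c["fx"],c["cx"],c["cy"],np.round(c["R"],3).tolist(),c["t"])
pickle.dump(d,open("v0.pkl","wb"))
E
```

```text
pics
{'time_s': 0.0, 'q': array([-1.37330104e+00,  1.81520841e-01,  1.60799946e+00,  3.86696335e-06,
        1.35379061e+00, -2.06307997e-01]), 'dq': array([ 0.00091842,  0.00124776, -0.00040265,  0.00148835, -0.000107  ,
        0.00212278]), 'joint_efforts': array([ 1.45247359e-03, -4.44860029e+01, -3.51342881e+01, -2.33672263e-04,
        9.02995351e-03, -5.11188915e-06]), 'eef_pos': array([ 0.22584057, -0.52824676,  0.2553996 ]), 'eef_rot': array([-8.59108249e-04,  9.79686730e-01,  2.00532222e-01,  5.67335575e-06]), 'wrist_force': array([ 0.0045209 , -0.3123672 ,  0.02946941]), 'torque': array([-0.02098   ,  0.04005728,  0.01107704]), 'grasp_force': 0.0, 'opening': 0.9990877583598342}
top 404.2424276658512 278.4351015767387 207.80870266025136 [[0.023, -0.999, 0.035], [-0.991, -0.028, -0.132], [0.133, -0.032, -0.991]] [0.09419076 0.60217758 0.82079421]
side 431.38272572154904 277.41316299148406 209.66219972688305 [[-0.917, -0.398, -0.01], [-0.221, 0.531, -0.818], [0.331, -0.748, -0.575]] [0.62265612 0.14110371 0.82476029]
```

View pics/top0.png

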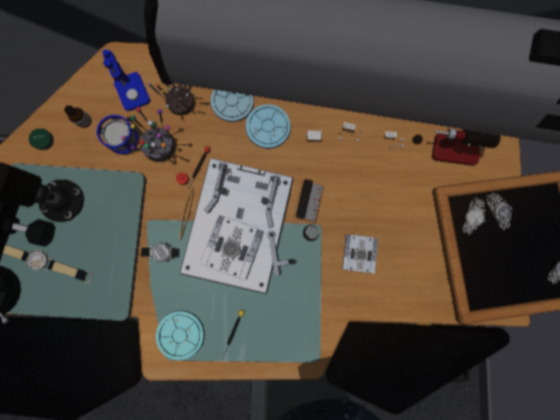

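View pics/side0.png

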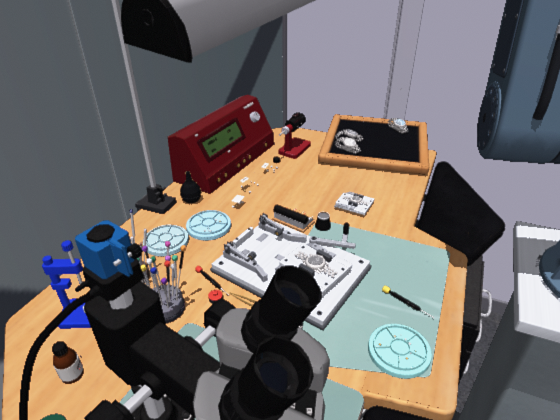

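The top view shows the dock with deck corners near (214,160), (293,180), (266,292) and (182,270). The plate is on the apron near (232,248), the keeper pivot near (270,235) and the knob near (291,262). In the side view the same dock is near (290,265) and the knob near (347,230). I'll measure next.

```bash
cat > h.py <<'E'
import numpy as np,cv2
def ray(c,u,v):
    R=np.array(c["R"]);t=np.array(c["t"]);d=R.T@np.array([(u-c["cx"])/c["fx"],(v-c["cy"])/c["fy"],1]);return -R.T@t,d
def onz(c,u,v,z):
    o,d=ray(c,u,v);return o+d*(z-o[2])/d[2]
def proj(c,X):
    p=np.array(c["R"])@np.array(X)+np.array(c["t"]);return c["fx"]*p[0]/p[2]+c["cx"],c["fy"]*p[1]/p[2]+c["cy"]
def cloud(c):
    R=np.array(c["R"]);t=np.array(c["t"]);z=c["depth"];v,u=np.indices(z.shape)
    P=np.stack([(u-c["cx"])/c["fx"]*z,(v-c["cy"])/c["fy"]*z,z],-1);return (P-t)@R
E
python3 - <<'E'
import pickle,cv2,numpy as np
from h import *
d=pickle.load(open("v0.pkl","rb"))
c=d["top"];P=cloud(c);im=c["pixels"]
hsv=cv2.cvtColor(im,cv2.COLOR_RGB2HSV)
m=((P[...,2]>.012)&(P[...,2]<.028)&(hsv[...,1]<50)&(hsv[...,2]>110)).astype(np.uint8)
m[:150]=0;m[300:]=0;m[:,:170]=0;m[:,300:]=0
pts=np.argwhere(m)
W=np.array([onz(c,u,v,.02)[:2] for v,u in pts],np.float32)
print("deck z",np.median(P[m>0][:,2]),cv2.minAreaRect(W))
m2=((P[...,2]>.032)&(P[...,2]<.08));m2[:150]=0;m2[300:]=0;m2[:,:170]=0;m2[:,330:]=0
cv2.imwrite("pics/a.png",np.hstack([cv2.resize(im[150:300,160:310,::-1],(600,600),interpolation=cv2.INTER_CUBIC)]))
s=d["side"];
cv2.imwrite("pics/b.png",np.ascontiguousarray(cv2.resize(s["pixels"][200:335,200:380,::-1],(800,600),interpolation=cv2.INTER_CUBIC)))
for u,v in [(214,160),(293,180),(266,292),(182,270)]: print(onz(c,u,v,.02))
for u,v in [(291,262),(290,262),(292,262),(295,262),(232,250),(240,230)]: print(u,v,P[v,u])
E
```

```text
deck z 0.02019951362086679 ((0.5649301409721375, 0.19721373915672302), (0.18424493074417114, 0.25515756011009216), 78.28173065185547)
[0.70388404 0.2527818  0.02      ]
[0.66448361 0.0784094  0.02      ]
[0.42211805 0.13103538 0.02      ]
[0.46400832 0.3094176  0.02      ]
291 262 [0.48603656 0.08208689 0.06082142]
290 262 [0.4859909  0.08402361 0.05922489]
292 262 [0.48608441 0.08001383 0.0603107 ]
295 262 [0.48630261 0.06943686 0.00139565]
232 250 [0.50759753 0.20316841 0.05434572]
240 230 [0.54954282 0.18870848 0.04768461]
```

View pics/a.png

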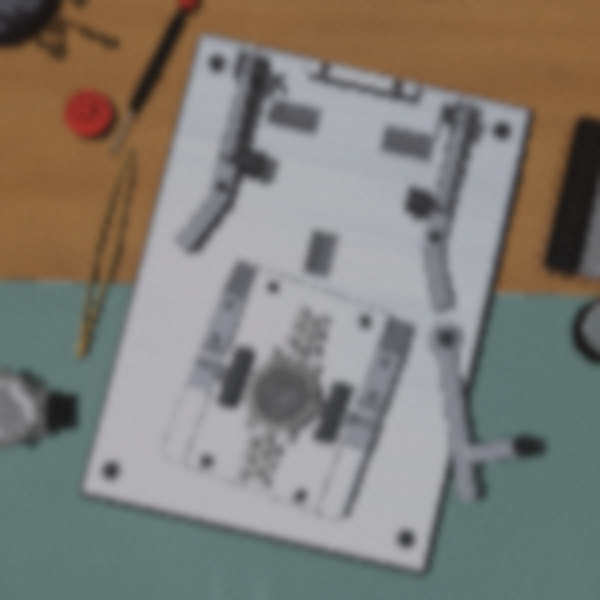

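View pics/b.png

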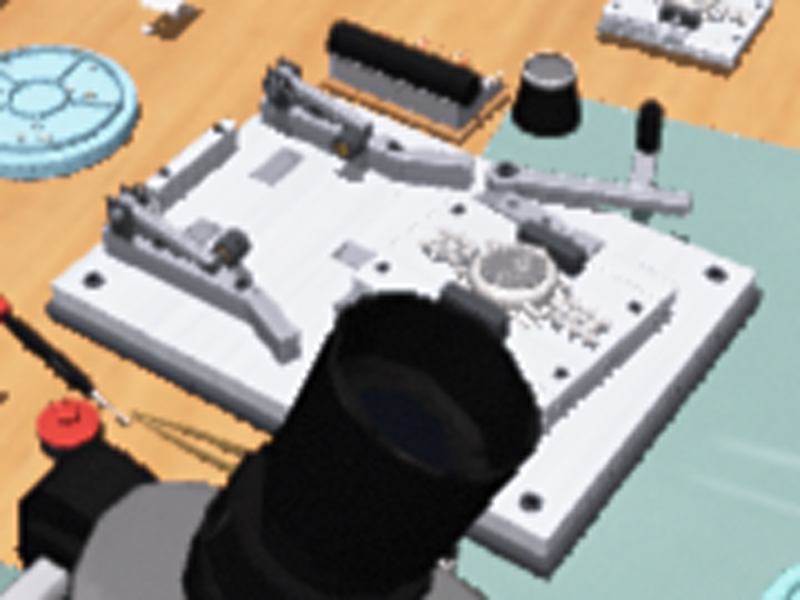

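The top crop (4x, offset 160,150) shows the dock corners at (203,35), (530,108), (425,572) and (83,492). The plate is turned about 8° clockwise relative to the dock, and the keeper is open with its knob at (525,445). The side crop is half blocked by the microscope but shows the knob standing at (650,125). Before approaching I'll check for tall obstacles.

```bash
python3 - <<'E'
import pickle,cv2,numpy as np
from h import *
d=pickle.load(open("v0.pkl","rb"))
for n in("top","side"):
    P=cloud(d[n]);ok=(d[n]["depth"]>0)&(P[...,2]>.08)
    Q=P[ok]
    H,_,_=np.histogram2d(Q[:,0],Q[:,1],bins=[np.arange(0,1.01,.1),np.arange(-.6,.81,.1)])
    Z=np.zeros(H.shape)
    i=np.floor(Q[:,0]/.1).astype(int);j=np.floor((Q[:,1]+.6)/.1).astype(int)
    k=(i>=0)&(i<10)&(j>=0)&(j<14);np.maximum.at(Z,(i[k],j[k]),Q[k,2]);print(n);print(np.round(Z,2))
c=d["top"]
f=lambda a,z:onz(c,160+a[0]/4-.375,150+a[1]/4-.375,z)
D=np.array([f(a,.02) for a in [(203,35),(530,108),(425,572),(83,492)]]);print(D,np.linalg.norm(D-np.roll(D,-1,0),axis=1),D.mean(0))
p=np.array([f(a,.04) for a in [(240,262),(412,322),(345,518),(165,455)]]);print(p,np.linalg.norm(p-np.roll(p,-1,0),axis=1),p.mean(0))
E
```

```text
top
[[0.   0.   0.   0.   0.   0.   0.   0.   0.   0.   0.   0.   0.   0.  ]
 [0.   0.   0.   0.   0.   0.   0.   0.   0.   0.   0.   0.   0.   0.  ]
 [0.   0.   0.   0.   0.   0.36 0.36 0.32 0.   0.   0.   0.   0.   0.  ]
 [0.   0.   0.   0.   0.   0.   0.   0.   0.   0.   0.   0.18 0.   0.  ]
 [0.   0.   0.   0.   0.   0.   0.   0.   0.   0.   0.   0.25 0.15 0.  ]
 [0.   0.   0.   0.   0.   0.   0.   0.   0.   0.   0.23 0.27 0.   0.  ]
 [0.   0.   0.   0.45 0.54 0.53 0.52 0.5  0.47 0.13 0.11 0.27 0.   0.  ]
 [0.   0.   0.11 0.11 0.54 0.53 0.52 0.52 0.51 0.13 0.13 0.   0.   0.  ]
 [0.   0.   0.   0.   0.   0.   0.   0.   0.   0.12 0.17 0.   0.   0.  ]
 [0.   0.18 0.17 0.   0.   0.   0.   0.   0.   0.13 0.13 0.12 0.12 0.  ]]
side
[[0.   0.   0.   0.   0.   0.   0.   0.   0.   0.   0.   0.   0.   0.  ]
 [0.   0.   0.   0.   0.   0.   0.36 0.36 0.   0.   0.   0.   0.   0.  ]
 [0.   0.   0.   0.   0.   0.48 0.49 0.46 0.   0.   0.   0.   0.   0.  ]
 [0.   0.   0.   0.   0.   0.   0.   0.   0.   0.   0.   0.36 0.37 0.  ]
 [0.   0.   0.   0.   0.   0.   0.   0.   0.   0.   0.   0.37 0.37 0.  ]
 [0.   0.   0.   0.   0.   0.   0.   0.   0.   0.   0.23 0.36 0.31 0.  ]
 [0.   0.   0.   0.   0.44 0.46 0.47 0.48 0.47 0.13 0.11 0.36 0.31 0.  ]
 [0.   0.   0.11 0.11 0.   0.   0.   0.49 0.49 0.13 0.13 0.   0.   0.  ]
 [0.   0.   0.   0.15 0.15 0.15 0.13 0.   0.49 0.14 0.17 0.   0.   0.  ]
 [0.27 0.27 0.27 0.27 0.29 0.33 0.45 0.47 0.48 0.48 0.25 0.   0.   0.  ]]
[[0.70728113 0.26085291 0.02      ]
 [0.67197283 0.08047329 0.02      ]
 [0.4208187  0.13126363 0.02      ]
 [0.45846658 0.31251811 0.02      ]] [0.18380284 0.25623828 0.18512306 0.25412196] [0.56463481 0.19627699 0.02      ]
[[0.58036944 0.23307403 0.04      ]
 [0.551098   0.14174024 0.04      ]
 [0.4488188  0.17344267 0.04      ]
 [0.47890691 0.26742816 0.04      ]] [0.09590975 0.10707978 0.09868418 0.10712074] [0.51479829 0.20392127 0.04      ]
```

```bash
python3 - <<'E'
import pickle,cv2,numpy as np
from h import *
d=pickle.load(open("v0.pkl","rb"))
for n in("top","side"):
    P=cloud(d[n]);ok=(d[n]["depth"]>0)&(P[...,2]>.05)&(P[...,0]<.4)&(P[...,0]>.05)&(abs(P[...,1])<.35)
    v,u=np.nonzero(ok);Q=P[ok];print(n,len(Q),u.min(),u.max(),v.min(),v.max(),Q.min(0),Q.max(0))
    for k in np.linspace(0,len(Q)-1,14).astype(int):print((u[k],v[k]),Q[k].round(2),d[n]["pixels"][v[k],u[k]])
P=cloud(d["top"])
for u,v in[(400,370),(430,340),(350,390),(200,390),(240,395),(400,410),(200,360)]:print(u,v,d["top"]["depth"][v,u],P[v,u].round(2))
P=cloud(d["side"])
for u,v in[(455,190),(430,150),(490,220),(540,250),(500,80),(460,270)]:print(u,v,P[v,u].round(2))
E
```

```text
top 1599 277 381 398 419 [ 0.26888903 -0.01536587  0.25899069] [0.29563871 0.11276564 0.36125298]
(np.int64(327), np.int64(398)) [0.29 0.04 0.26] [18 20 22]
(np.int64(350), np.int64(401)) [0.29 0.01 0.29] [15 17 18]
(np.int64(307), np.int64(404)) [0.28 0.07 0.28] [14 16 22]
(np.int64(296), np.int64(406)) [0.28 0.08 0.27] [16 19 21]
(np.int64(348), np.int64(407)) [0.29 0.02 0.32] [11 14 16]
(np.int64(318), np.int64(409)) [0.29 0.06 0.31] [8 8 9]
(np.int64(360), np.int64(410)) [0.29 0.   0.33] [14 19 24]
(np.int64(314), np.int64(412)) [0.29 0.06 0.32] [10 11 12]
(np.int64(348), np.int64(413)) [0.29 0.02 0.34] [11 14 18]
(np.int64(287), np.int64(415)) [0.28 0.1  0.3 ] [12 15 18]
(np.int64(314), np.int64(416)) [0.29 0.07 0.33] [11 12 15]
(np.int64(339), np.int64(417)) [0.29 0.04 0.34] [11 13 17]
(np.int64(361), np.int64(418)) [0.29 0.01 0.35] [12 17 20]
(np.int64(381), np.int64(419)) [ 0.29 -0.02  0.36] [30 31 34]
side 11510 477 559 0 242 [ 0.08800168 -0.03483046  0.05001072] [0.29769476 0.12139328 0.49279265]
(np.int64(506), np.int64(0)) [ 0.3  -0.03  0.47] [49 53 62]
(np.int64(556), np
[... 495 characters left out ...]
 [0.27 0.12 0.34] [ 70  86 103]
(np.int64(484), np.int64(129)) [0.28 0.07 0.3 ] [23 28 35]
(np.int64(545), np.int64(139)) [0.2  0.11 0.31] [65 80 96]
(np.int64(524), np.int64(150)) [0.22 0.11 0.29] [46 56 67]
(np.int64(559), np.int64(242)) [ 0.09 -0.03  0.05] [42 52 63]
400 370 0.86163914 [ 0.26 -0.16 -0.  ]
430 340 0.8775983 [ 0.33 -0.23 -0.01]
350 390 0.8583321 [ 0.22 -0.05 -0.01]
200 390 1.7005213 [-0.06  0.39 -0.91]
240 395 1.6985683 [-0.07  0.22 -0.9 ]
400 410 0.85615546 [ 0.18 -0.16 -0.01]
200 360 0.84867764 [0.28 0.27 0.  ]
455 190 [ 0.29 -0.24 -0.  ]
430 150 [ 0.38 -0.44  0.  ]
490 220 [ 0.2  -0.14 -0.  ]
540 250 [ 0.11 -0.06  0.  ]
500 80 [0.28 0.06 0.38]
460 270 [ 0.25  0.07 -0.  ]
```

>>> {"op": "servo_tool", "data": {
  "motion": [
    [[3,-3.9,0,2.5,-1],[6,-7.8,0,5,-1],[9,-11.7,0,7.5,-1],[12,-15.6,0,10,-1],[15,-19.5,0,12.5,-1]]
  ]
}}

```text
time_s: 0.6
eef_pos: [0.2872, -0.2884, 0.2558]
eef_rot: [-0.0, 0.996, 0.091, -0.0]
wrist_force: [0.9, 0.2, -0.2]
opening: 1.001
grasp_force: 0.0
```

>>> {"op": "servo_tool", "data": {
  "motion": [
    [[2.2,-4.4,0,3,-1],[4.4,-8.8,0,6,-1],[6.6,-13.2,0,9,-1],[8.8,-17.6,0,12,-1],[11,-22,0,15,-1]]
  ]
}}

```text
time_s: 1.1
eef_pos: [0.3547, -0.0521, 0.2564]
eef_rot: [0.0, 0.999, -0.039, 0.0]
wrist_force: [1.3, -0.0, -0.4]
opening: 0.996
grasp_force: 0.0
```

>>> {"op": "servo_tool", "data": {
  "motion": [
    [[1,-5,0,2,-1],[2,-10,0,3.5,-1],[3,-15,0,5,-1],[4,-20,0,6,-1],[4.4,-25,0,7.2,-1]]
  ]
}}

```text
time_s: 1.6
eef_pos: [0.4172, 0.1902, 0.2562]
eef_rot: [0.0, 0.995, -0.101, 0.0]
wrist_force: [0.6, -0.6, 0.5]
opening: 1.003
grasp_force: 0.0
```

```bash
python3 - <<'E'
from bench import ctrl
import cv2,numpy as np,pickle
from scipy.spatial.transform import Rotation as Ro
o=ctrl.get_obs();c=ctrl.camera("wrist")
print(o["eef_pos"],o["eef_rot"],c["hand_eye"].round(4),c["fx"],c["cx"],c["cy"])
T=np.eye(4);T[:3,:3]=Ro.from_quat(o["eef_rot"],scalar_first=True).as_matrix();T[:3,3]=o["eef_pos"]
M=np.linalg.inv(T@c["hand_eye"]);c["R"]=M[:3,:3];c["t"]=M[:3,3]
pickle.dump(c,open("w1.pkl","wb"));cv2.imwrite("pics/w1.png",c["pixels"][:,:,::-1])
E
```

```text
[0.41715824 0.19017437 0.2561825 ] [ 5.23943945e-05  9.94889956e-01 -1.00964982e-01  2.14384019e-04] [[ 1.300e-03 -9.552e-01 -2.960e-01  7.580e-02]
 [ 1.000e+00  1.300e-03  1.000e-04 -2.000e-04]
 [ 3.000e-04 -2.960e-01  9.552e-01 -1.172e-01]
 [ 0.000e+00  0.000e+00  0.000e+00  1.000e+00]] 299.63400150659277 282.1467454405804 209.07587123881007
```

View pics/w1.png

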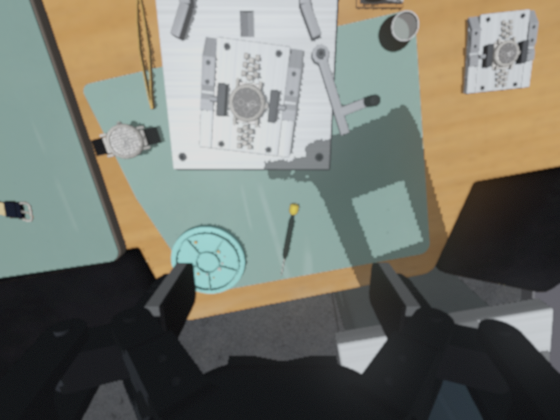

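```bash
python3 - <<'E'
import pickle,cv2
c=pickle.load(open("w1.pkl","rb"))
g=cv2.resize(c["pixels"][0:180,160:400,::-1],None,fx=3.3333,fy=3.3333,interpolation=cv2.INTER_CUBIC)
g=cv2.convertScaleAbs(g,alpha=1.6,beta=-150);cv2.imwrite("pics/w1c.png",g)
E
```

```text
(no output)
```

View pics/w1c.png

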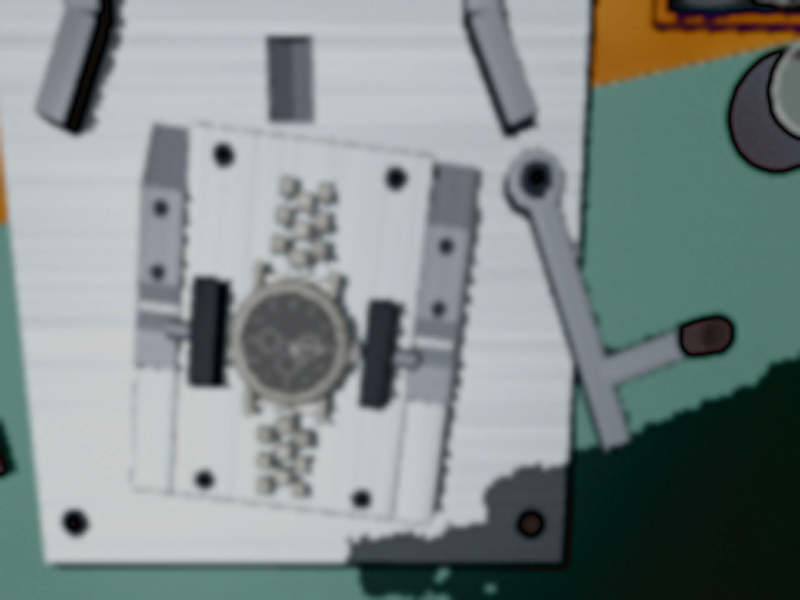

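The crop (offset 160,0, scale 3.33) shows the plate's top corners at (152,124), (481,168), (433,522) and (133,488). The dock's rear corners are at (45,562) and (565,562), the rear vee at (290,79), the pivot at (537,176) and the knob at (708,334).

```bash
cat >> h.py <<'E'
yaw=np.radians(-11.7)
def setdock(yawdeg,o): 
    global yaw,O; yaw=np.radians(yawdeg);O=np.array(o)
O=np.array([0.5649-0.0,0.197])+0.055*np.array([np.cos(yaw),np.sin(yaw)])
def todock(X):
    c,s=np.cos(yaw),np.sin(yaw);d=np.array(X)[:2]-O;return np.array([c*d[0]+s*d[1],-s*d[0]+c*d[1]])*1000
def toworld(p):
    c,s=np.cos(yaw),np.sin(yaw);p=np.array(p)/1000;return O+np.array([c*p[0]-s*p[1],s*p[0]+c*p[1]])
E
python3 - <<'E'
import pickle
import h;from h import *
w=pickle.load(open("w1.pkl","rb"));d=pickle.load(open("v0.pkl","rb"))
f=lambda a,z:onz(w,160+(a[0]+.5)/3.3333-.5,(a[1]+.5)/3.3333-.5,z)
g=lambda a,z:onz(d["top"],160+a[0]/4-.375,150+a[1]/4-.375,z)
print("O",O)
P=[("RL",(45,562),.02,1),("RR",(565,562),.02,1),("vee",(290,79),.02,1),("pivot",(537,176),.034,1),("bar end",(615,445),.033,1),("knob",(708,334),.055,1),
("fl",(152,124),.04,1),("fr",(481,168),.04,1),("rr",(433,522),.04,1),("rl",(133,488),.04,1)]
r={}
for n,a,z,_ in P: r[n]=f(a,z);print(n,r[n].round(4),todock(r[n]).round(1))
for n,a,z in[("vee",(321,253),.02),("pivot",(447,337),.034),("barend",(473,497),.033),("knob",(528,446),.055),("FL",(203,35),.02),("FR",(530,108),.02)]:print("top",n,g(a,z).round(4),todock(g(a,z)).round(1))
e=r["RR"]-r["RL"];print("yaw wrist",np.degrees(np.arctan2(e[1],e[0]))+90)
for a,b in[("rl","fl"),("rr","fr")]:
    e=r[b]-r[a];print("plate yaw",np.degrees(np.arctan2(e[1],e[0])),np.linalg.norm(e))
for a,b in[("rr","rl"),("fr","fl")]:
    e=r[b]-r[a];print("plate yaw",np.degrees(np.arctan2(e[1],e[0]))-90,np.linalg.norm(e))
# knob height by two rays; plate/knob by triangulation
def tri(a,b):
    A,u=a;B,v=b;M=np.stack([u,-v],1);s=np.linalg.lstsq(M,B-A,rcond=None)[0];return (A+u*s[0]+B+v*s[1])/2,np.linalg.norm(A+u*s[0]-B-v*s[1])
wr=lambda a:ray(w,160+(a[0]+.5)/3.3333-.5,(a[1]+.5)/3.3333-.5);tr=lambda a:ray(d["top"],160+a[0]/4-.375,150+a[1]/4-.375)
for n,a,b in[("knob",(712,332),(530,446)),("vee",(290,79),(321,253)),("pivot",(537,176),(447,337)),("dial",(293,342),(285,390)),("rearright",(433,522),(345,518)),("rearleft",(133,488),(165,455))]:print("tri",n,*tri(wr(a),tr(b)))
C=cloud(w)
for n,a in[("rearedge",(300,490)),("apron",(300,540)),("knob",(712,332))]:
    print("depth",n,C[int(a[1]/3.3333),int(160+a[0]/3.3333)])
E
```

```text
O [0.61875725 0.1858467 ]
RL [0.4597 0.3135 0.02  ] [-181.6   92.8]
RR [0.4228 0.1324 0.02  ] [-181.  -92.]
vee [0.589  0.1929 0.02  ] [-30.6   0.9]
pivot [0.5447 0.1242 0.034 ] [-60.1 -75.4]
bar end [0.4605 0.1118 0.033 ] [-140.  -104.6]
knob [0.489  0.0841 0.055 ] [-106.4 -126. ]
fl [0.5803 0.2348 0.04  ] [-47.6  40.1]
fr [0.5492 0.1412 0.04  ] [-59.  -57.8]
rr [0.4486 0.1757 0.04  ] [-164.5  -44.5]
rl [0.4791 0.27   0.04  ] [-153.8   54.1]
top vee [0.5887 0.192  0.02  ] [-30.7  -0.1]
top pivot [0.5441 0.123  0.034 ] [-60.4 -76.6]
top barend [0.4608 0.1073 0.033 ] [-138.7 -109. ]
top knob [0.4879 0.0805 0.055 ] [-106.8 -129.7]
top FL [0.7073 0.2609 0.02  ] [71.5 91.4]
top FR [0.672  0.0805 0.02  ] [ 73.5 -92.4]
yaw wrist -11.514217432610394
plate yaw -19.182765200655567 0.10708835675833904
plate yaw -18.884021985733636 0.10633634813358198
plate yaw -17.928355072725353 0.09912436827444951
plate yaw -18.359218745596223 0.09855635252158586
tri knob [0.48856402 0.07832787 0.03937173] 0.001279323045751045
tri vee [0.58854967 0.19238522 0.02150859] 0.0009323798636283482
tri pivot [0.54485797 0.12328836 0.02978026] 0.0011211112716419823
tri dial [0.51415117 0.20914998 0.02113743] 0.0016065800437069086
tri rearright [0.44800582 0.17473709 0.03170886] 0.0020790567994029992
tri rearleft [0.47941656 0.26472119 0.05814441] 0.0007721023043583222
depth rearedge [0.4674804  0.21552459 0.04502371]
depth apron [0.44863313 0.22272685 0.01911247]
depth knob [0.48960778 0.08374256 0.0573891 ]
```

>>> {"op": "servo_tool", "data": {
  "motion": [
    [[0,0,0,0,-0.4],[0,0,0,0,-0.4],[0,0,0,0,-0.4],[0,0,0,0,-0.4]]
  ]
}}

```text
time_s: 2.05
eef_pos: [0.4171, 0.1865, 0.2563]
eef_rot: [0.0, 0.995, -0.102, 0.0]
wrist_force: [0.7, 0.7, 0.1]
opening: 0.701
grasp_force: 0.0
```

```bash
python3 - <<'E'
from bench import ctrl
from h import *
import pickle
o=ctrl.get_obs();print(ctrl.tip_reach,o["eef_pos"],o["eef_rot"],o["opening"],todock(o["eef_pos"]))
d=pickle.load(open("v0.pkl","rb"))["top"]
for n,a in[("veeL",(295,118)),("veeR",(408,143)),("cheekLend",(192,245)),("cheekRend",(443,305))]:
    z=.02 if "vee" in n else .036;print(n,todock(onz(d,160+a[0]/4-.375,150+a[1]/4-.375,z)).round(1))
E
```

```text
0.025 [0.41712413 0.18653317 0.25634307] [ 6.72973835e-05  9.94783988e-01 -1.02003949e-01  7.91569793e-05] 0.7010663893708735 [-197.58295829  -40.21642793]
veeL [38.1 31.4]
veeR [ 38.9 -31.8]
cheekLend [-43.8  65.8]
cheekRend [-44.5 -70.7]
```

>>> {"op": "servo_tool", "data": {
  "motion": [
    [[1.5,-4,0,0,-0.4],[1.5,-4,4,0,-0.4],[1.5,-4,8,0,-0.4],[1.5,-4,12,0,-0.4],[1.5,-4,15,0,-0.4]]
  ]
}}

```text
time_s: 2.55
eef_pos: [0.439, 0.2226, 0.1042]
eef_rot: [0.0, 0.995, -0.102, -0.001]
wrist_force: [0.0, -0.3, -0.5]
opening: 0.7
grasp_force: 0.0
```

>>> {"op": "servo_tool", "data": {
  "motion": [
    [[0,0,3,0,-0.4],[0,0,4.5,0,-0.4],[0,0,4.5,0,-0.4],[0,0,4.5,0,-0.4]]
  ]
}}

```text
time_s: 2.95
eef_pos: [0.4402, 0.2233, 0.0618]
eef_rot: [-0.0, 0.995, -0.102, 0.0]
wrist_force: [-0.1, -0.2, 0.4]
opening: 0.7
grasp_force: 0.0
```

```bash
cat > snap.py <<'E'
import sys,pickle,cv2
from bench import ctrl
import numpy as np
from scipy.spatial.transform import Rotation as Ro
def wrist(n):
    o=ctrl.get_obs();c=ctrl.camera("wrist")
    T=np.eye(4);T[:3,:3]=Ro.from_quat(o["eef_rot"],scalar_first=True).as_matrix();T[:3,3]=o["eef_pos"]
    M=np.linalg.inv(T@c["hand_eye"]);c["R"]=M[:3,:3];c["t"]=M[:3,3]
    pickle.dump(c,open(n+".pkl","wb"));cv2.imwrite(f"pics/{n}.png",c["pixels"][:,:,::-1]);return o,c
E
python3 - <<'E'
from snap import *;from h import *
o,c=wrist("w2");print(o["eef_pos"],todock(o["eef_pos"]),o["wrist_force"])
E
```

```text
[0.44024169 0.22331359 0.06178978] [-182.40432514    0.4877421 ] [-0.05201774 -0.17512687  0.41395463]
```

View pics/w2.png

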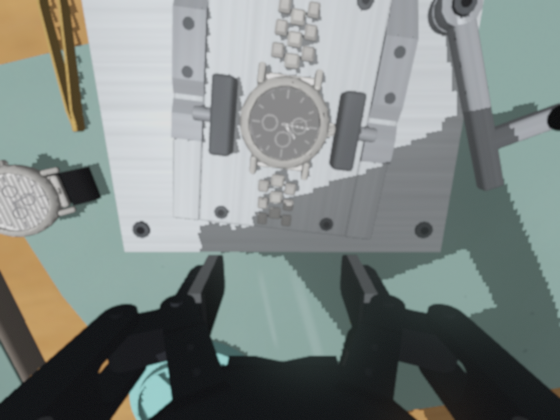

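The fingers are open and straddle the middle of the plate, tips at about (215,258) and (350,258), just behind the plate's rear edge at row 220-235. Next I'll touch down softly on the apron.

>>> {"op": "servo_tool", "data": {
  "motion": [
    [[0,0,0.4,0,-0.4],[0,0,0.8,0,-0.4],[0,0,0.8,0,-0.4]]
  ]
}}

```text
time_s: 3.3
eef_pos: [0.4396, 0.2241, 0.0533]
eef_rot: [-0.0, 0.995, -0.101, 0.0]
wrist_force: [0.1, -0.3, 0.8]
opening: 0.701
grasp_force: 0.0
```

>>> {"op": "servo_tool", "data": {
  "motion": [
    [[0,0,0.2,0,-0.4],[0,0,0.4,0,-0.4],[0,0,0.4,0,-0.4]]
  ]
}}

```text
time_s: 3.6
eef_pos: [0.4395, 0.2241, 0.049]
eef_rot: [0.0, 0.995, -0.101, -0.0]
wrist_force: [-1.3, 0.4, 0.1]
opening: 0.701
grasp_force: 0.0
```

>>> {"op": "servo_tool", "data": {
  "motion": [
    [[0,0,0.15,0,-0.4],[0,0,0.15,0,-0.4]]
  ]
}}

```text
time_s: 3.8
eef_pos: [0.4396, 0.2241, 0.0476]
eef_rot: [0.0, 0.995, -0.101, -0.0]
wrist_force: [-0.2, 0.1, 0.1]
opening: 0.701
grasp_force: 0.0
```

>>> {"op": "servo_tool", "data": {
  "motion": [
    [[0,0,0.15,0,-0.4],[0,0,0.15,0,-0.4]]
  ]
}}

```text
time_s: 4.0
eef_pos: [0.4396, 0.2241, 0.0461]
eef_rot: [0.0, 0.995, -0.101, -0.0]
wrist_force: [0.3, -0.4, -0.1]
opening: 0.7
grasp_force: 0.0
```

>>> {"op": "servo_tool", "data": {
  "motion": [
    [[0,0,0.15,0,-0.4],[0,0,0.15,0,-0.4]]
  ]
}}

```text
time_s: 4.2
eef_pos: [0.4396, 0.224, 0.0446]
eef_rot: [0.0, 0.995, -0.101, -0.0]
wrist_force: [-0.2, 0.3, 0.1]
opening: 0.701
grasp_force: 0.0
```

>>> {"op": "servo_tool", "data": {
  "motion": [
    [[0,0,0.15,0,-0.4],[0,0,0.15,0,-0.4]]
  ]
}}

```text
time_s: 4.4
eef_pos: [0.4396, 0.224, 0.0431]
eef_rot: [0.0, 0.995, -0.101, -0.0]
wrist_force: [-0.2, -0.5, 0.1]
opening: 0.705
grasp_force: 0.0
```

>>> {"op": "servo_tool", "data": {
  "motion": [
    [[0.6,0,0,0,-0.4],[1.2,0,0,0,-0.4],[1.8,0,0,0,-0.4],[2.4,0,0,0,-0.4],[3,0,0,0,-0.4]]
  ]
}}

```text
time_s: 4.9
eef_pos: [0.4696, 0.2179, 0.0432]
eef_rot: [-0.0, 0.995, -0.101, -0.0]
wrist_force: [-1.2, -0.7, -0.3]
opening: 0.698
grasp_force: 0.5
```

```bash
python3 - <<'E'
from snap import *;from h import *
o,c=wrist("w3");print(o["eef_pos"],todock(o["eef_pos"]),o["wrist_force"])
E
```

```text
[0.46961417 0.21790175 0.0432289 ] [-152.54466723    1.14471124] [-1.15735439 -0.70296305 -0.26714016]
```

View pics/w3.png

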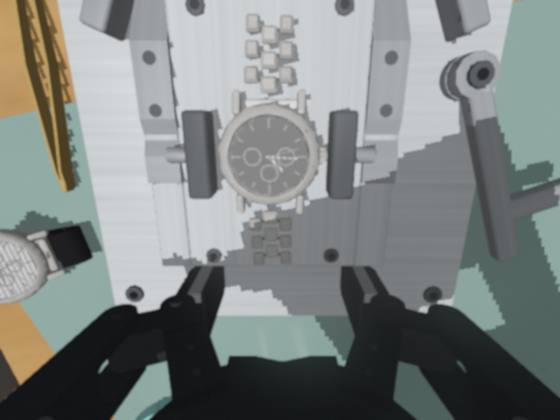

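The plate is now square to the dock, with its rear edge level at row 265 from column 162 to 388. It sits about 3 mm to the left of centre, so I'll push on with a slight drift to the right.

>>> {"op": "servo_tool", "data": {
  "motion": [
    [[0.5,0.1,0,0,-0.4],[1,0.2,0,0,-0.4],[1.5,0.3,0,0,-0.4],[2,0.3,0,0,-0.4],[2.5,0.3,0,0,-0.4]]
  ]
}}

```text
time_s: 5.45
eef_pos: [0.4933, 0.21, 0.0433]
eef_rot: [0.0, 0.995, -0.101, -0.0]
wrist_force: [-1.8, -0.1, 0.4]
opening: 0.698
grasp_force: 0.7
```

>>> {"op": "servo_tool", "data": {
  "motion": [
    [[0.5,0,0,0,-0.4],[1,0,0,0,-0.4],[1.5,0,0,0,-0.4],[2,0,0,0,-0.4],[2.5,0,0,0,-0.4]]
  ]
}}

```text
time_s: 5.95
eef_pos: [0.5145, 0.2051, 0.0425]
eef_rot: [0.001, 0.995, -0.101, -0.004]
wrist_force: [-14.8, 1.1, 10.5]
opening: 0.701
grasp_force: 7.3
```

```bash
cat > plane.py <<'E'
from snap import *;from h import *
import sys
o,c=wrist(sys.argv[1]);print("tcp",o["eef_pos"].round(4),todock(o["eef_pos"]).round(1),o["wrist_force"].round(1))
C=cloud(c);hsv=cv2.cvtColor(c["pixels"],cv2.COLOR_RGB2HSV)
D=np.stack([todock(p) for p in C.reshape(-1,3)]).reshape(*C.shape[:2],2)
x0=todock(o["eef_pos"])[0]+11
z=C[...,2]
for a in(-30,-12,-4,6,16,30,50,70,90):
    r=[]
    for y in(-40,-28,0,28,40):
        k=(abs(D[...,0]-x0-a)<3)&(abs(D[...,1]-y)<5)&(z>0)&(z<.07);r.append((round(float(np.median(z[k]))*1000,1) if k.sum() else 0))
    print(round(x0+a),r)
E
python3 plane.py w4
```

```text
tcp [0.5145 0.2051 0.0425] [-106.    -2.2] [-14.8   1.1  10.5]
-125 [19.7, 19.5, 19.5, 19.5, 0]
-107 [0, 32.9, 19.5, 41.4, 19.4]
-99 [44.5, 49.4, 0, 55.2, 47.1]
-89 [38.8, 39.1, 44.6, 39.6, 39.0]
-79 [38.8, 38.9, 46.2, 39.0, 39.0]
-65 [38.9, 39.0, 39.9, 39.1, 39.1]
-45 [40.8, 51.4, 52.9, 51.8, 48.4]
-25 [41.1, 39.1, 42.0, 39.2, 40.6]
-5 [40.9, 39.2, 45.3, 39.3, 40.2]
```

>>> {"op": "servo_tool", "data": {
  "motion": [
    [[0.3,0,-0.1,0,-0.4],[0.6,0,-0.1,0,-0.4],[0.9,0,-0.1,0,-0.4],[1.2,0,-0.1,0,-0.4],[1.5,0,-0.1,0,-0.4]]
  ]
}}

```text
time_s: 6.5
eef_pos: [0.5305, 0.2019, 0.0432]
eef_rot: [0.001, 0.995, -0.101, -0.002]
wrist_force: [-4.4, -0.6, -1.5]
opening: 0.697
grasp_force: 2.5
```

>>> {"op": "servo_tool", "data": {
  "motion": [
    [[0.4,0,0,0,-0.4],[0.8,0,0,0,-0.4],[1.2,0,0,0,-0.4],[1.6,0,0,0,-0.4],[2,0,0,0,-0.4]]
  ]
}}

```text
time_s: 7.0
eef_pos: [0.5513, 0.1979, 0.0435]
eef_rot: [0.0, 0.995, -0.101, -0.001]
wrist_force: [-3.0, -1.0, -1.1]
opening: 0.7
grasp_force: 1.3
```

```bash
python3 plane.py w5
```

```text
tcp [0.5513 0.1979 0.0435] [-68.5  -1.9] [-3.  -1.  -1.1]
-88 [19.1, 19.6, 19.5, 19.5, 0]
-70 [18.9, 32.0, 19.5, 40.8, 19.4]
-62 [44.2, 49.9, 0, 55.4, 46.1]
-52 [35.9, 36.1, 41.2, 36.6, 36.0]
-42 [36.2, 36.2, 43.4, 36.3, 36.3]
-28 [36.6, 36.6, 37.5, 36.7, 36.8]
-8 [39.3, 49.8, 51.2, 50.1, 46.6]
12 [40.5, 37.9, 41.0, 38.1, 40.2]
32 [40.4, 38.6, 44.8, 38.8, 39.6]
```

>>> {"op": "servo_tool", "data": {
  "motion": [
    [[0.2,0,0,0,-0.4],[0.4,0,0,0,-0.4],[0.6,0,0,0,-0.4],[0.6,0,0,0,-0.4]]
  ]
}}

```text
time_s: 7.45
eef_pos: [0.5578, 0.197, 0.0445]
eef_rot: [-0.0, 0.995, -0.101, 0.0]
wrist_force: [-1.7, 0.4, 1.1]
opening: 0.698
grasp_force: 0.6
```

```bash
python3 plane.py w6
```

```text
tcp [0.5578 0.197  0.0445] [-61.9  -1.5] [-1.7  0.4  1.1]
-81 [0, 19.4, 19.5, 19.6, 0]
-63 [19.2, 34.7, 19.6, 40.4, 19.4]
-55 [45.0, 52.3, 0, 55.6, 46.0]
-45 [34.9, 35.4, 39.2, 35.7, 35.0]
-35 [34.9, 34.9, 41.9, 35.0, 34.9]
-21 [34.9, 35.0, 36.1, 35.1, 35.0]
-1 [44.9, 47.9, 49.0, 48.0, 45.0]
19 [37.2, 35.2, 38.2, 35.2, 36.9]
39 [36.9, 35.3, 41.3, 35.3, 36.7]
```

>>> {"op": "servo_tool", "data": {
  "motion": [
    [[-1,0,0,0,-0.4],[-2,0,0,0,-0.4],[-3,0,-1,0,-0.4],[-3.5,0,-4,0,-0.4],[-3.5,0,-5,0,-0.4]]
  ]
}}

```text
time_s: 8.0
eef_pos: [0.5233, 0.2046, 0.0964]
eef_rot: [-0.0, 0.995, -0.1, 0.001]
wrist_force: [0.7, 0.2, 0.4]
opening: 0.704
grasp_force: 0.0
```

```bash
python3 plane.py w7; python3 - <<'E'
import cv2
g=cv2.imread("pics/w7.png");cv2.imwrite("pics/w7b.png",cv2.resize(g,(800,600),interpolation=cv2.INTER_CUBIC))
E
```

```text
tcp [0.5233 0.2046 0.0964] [-97.3  -1. ] [0.7 0.2 0.4]
-116 [19.6, 19.5, 19.4, 19.6, 19.4]
-98 [19.6, 19.5, 19.5, 19.6, 19.6]
-90 [19.6, 19.6, 19.6, 19.6, 19.6]
-80 [19.6, 19.7, 19.6, 19.4, 19.6]
-70 [19.6, 19.5, 19.5, 19.6, 19.5]
-56 [19.6, 19.5, 19.5, 19.6, 19.5]
-36 [35.0, 35.0, 41.6, 35.0, 34.9]
-16 [35.1, 35.9, 48.2, 40.4, 35.2]
4 [47.9, 48.1, 49.0, 48.1, 47.3]
```

View pics/w7b.png

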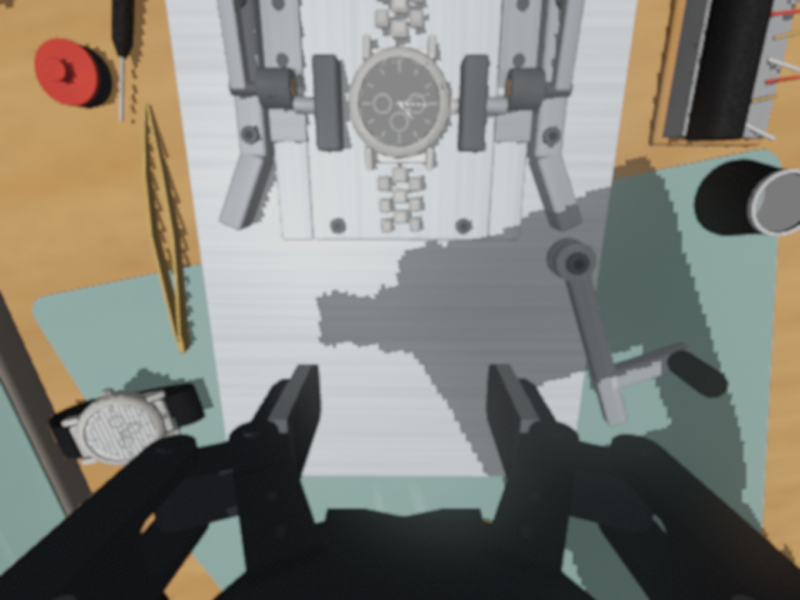

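The plate is home: its rear edge is straight at row 239 (cols 282–521), the rollers are in their notches, and its top dropped 4.1 mm evenly. The keeper pivot is at (574,262) and the knob top at about (708,382). Next I'll work out the keeper arc.

```bash
python3 - <<'E'
import pickle
from h import *
from bench import ctrl
w=pickle.load(open("w7.pkl","rb"));s=1/1.42857
f=lambda a,z:todock(onz(w,(a[0]+.5)*s-.5,(a[1]+.5)*s-.5,z)).round(1)
print("rear edge",f((282,239),.036),f((521,239),.036));print("piv",f((576,264),.038),f((576,264),.034),"knobtop",f((708,380),.058),"base",f((680,362),.033),"barend",f((614,415),.033))
C=cloud(w);hs=w["pixels"].max(2)
k=(hs<70)&(C[...,2]>.036)&(C[...,2]<.065)
D=np.array([todock(p) for p in C[k]]);q=(abs(D[:,0]+106)<25)&(abs(D[:,1]+128)<25);print("knob cloud",np.median(D[q],0),np.min(D[q],0),np.max(D[q],0),q.sum(),C[k][q][:,2].max())
o=ctrl.get_obs();print(o["q"],o["eef_pos"],todock(o["eef_pos"]),np.degrees(2*np.arctan2(o["eef_rot"][2],o["eef_rot"][1])))
E
```

```text
rear edge [-50.5  50. ] [-50.  -49.6]
piv [-60.1 -72.9] [-60.9 -74.6] knobtop [-103.2 -123.8] base [-107.1 -128.7] barend [-135.2 -102.4]
knob cloud [-104.46305398 -124.82403551] [-111.38990273 -132.11803545] [-100.51753303 -121.57720847] 713 0.058665549606161736
[ 1.61082305e-01  3.46253083e-01  1.75528720e+00 -5.22936614e-05
  1.03467584e+00  1.93290783e+00] [0.5247161  0.20459282 0.09753257] [-95.88872167  -0.71372533] -11.516601362513297
```

>>> {"op": "servo_tool", "data": {
  "motion": [
    [[-0.2,2.5,-1.5,-8,0.4],[-0.4,5.1,-1.5,-16,0.4],[-0.6,7.6,-1.5,-24,0.4],[-0.9,10.2,-1.5,-32,0.4],[-1.1,12.7,-1.5,-40,0.4]]
  ]
}}

```text
time_s: 8.55
eef_pos: [0.4864, 0.0807, 0.1086]
eef_rot: [0.0, 0.969, 0.248, -0.0]
wrist_force: [0.9, 0.6, -0.8]
opening: 0.3
grasp_force: 0.0
```

>>> {"op": "servo_tool", "data": {
  "motion": [
    [[0,0,0,0,0.4],[0,0,0,0,0.4],[0,0,0,0,0.4]]
  ]
}}

```text
time_s: 8.85
eef_pos: [0.4873, 0.0822, 0.1091]
eef_rot: [-0.0, 0.97, 0.245, 0.0]
wrist_force: [0.2, 0.4, 1.0]
opening: 0.294
grasp_force: 0.0
```

```bash
python3 - <<'E'
import pickle
from snap import *
from h import *
o,w=wrist("w8");t=todock(o["eef_pos"]);yw=np.degrees(2*np.arctan2(o["eef_rot"][2],o["eef_rot"][1]));print(o["eef_pos"],t,yw,o["opening"],o["q"][5])
C=cloud(w)
k=(C[...,2]>.036)&(C[...,2]<.065)&(w["depth"]>0)
D=np.array([todock(p) for p in C[k]]);q=(abs(D[:,0]+106)<20)&(abs(D[:,1]+128)<20);print("knob cloud",np.min(D[q],0),np.max(D[q],0),q.sum())
psi=np.radians(yw+11.6);d=np.array([-106.5,-127.5])-t
print("shift cm",(np.cos(psi)*d[0]+np.sin(psi)*d[1])/10,(np.sin(psi)*d[0]-np.cos(psi)*d[1])/10)
E
```

```text
[0.48732105 0.08220465 0.10907662] [-107.68803655 -128.14225283] 28.337776132100387 0.2944358312823775 1.002337322356788
knob cloud [-112.44702307 -134.13700785] [-100.67615061 -122.62892864] 448
shift cm 0.13232152073945172 0.02702240910058798
```

>>> {"op": "servo_tool", "data": {
  "motion": [
    [[0.1,0,1,0,0.4],[0.1,0,2,0,0.4],[0.1,0,3,0,0.4],[0.1,0,4.4,0,0.4],[0.1,0,4.4,0,0.4]]
  ]
}}

```text
time_s: 9.4
eef_pos: [0.486, 0.0824, 0.0627]
eef_rot: [-0.001, 0.969, 0.246, -0.002]
wrist_force: [-1.1, -0.4, -0.2]
opening: 0.302
grasp_force: 0.0
```

```bash
cat > arc.py <<'E'
import sys
from bench import ctrl
from h import *
o=ctrl.get_obs();t=todock(o["eef_pos"]);yw=np.degrees(2*np.arctan2(o["eef_rot"][2],o["eef_rot"][1]));psi=np.radians(yw+11.7)
v=t-[-60.2,-75.8];phi=np.degrees(np.arctan2(v[1],v[0]))%360
print("pos",t.round(1),"phi",phi.round(1),"r",np.linalg.norm(v).round(1),"psi",np.degrees(psi).round(1),"q6",o["q"][5].round(2),o["wrist_force"].round(1))
for k in range(1,6):
    p=phi-k*float(sys.argv[1]);d=np.array([-60.2,-75.8])+70.2*np.array([np.cos(np.radians(p)),np.sin(np.radians(p))])-t
    print(p.round(0),((np.cos(psi)*d[0]+np.sin(psi)*d[1])/10).round(2),((np.sin(psi)*d[0]-np.cos(psi)*d[1])/10).round(2))
E
python3 arc.py 6
```

```text
pos [-109.  -128.2] phi 227.0 r 71.6 psi 40.1 q6 1.0 [-1.1 -0.4 -0.2]
221.0 0.09 -0.75
215.0 0.12 -1.48
209.0 0.22 -2.21
203.0 0.4 -2.92
197.0 0.65 -3.61
```

>>> {"op": "servo_tool", "data": {
  "motion": [
    [[0.1,-0.75,0,4,0.4],[0.1,-1.5,0,8,0.4],[0.2,-2.2,0,12,0.4],[0.4,-2.9,0,16,0.4],[0.65,-3.6,0,20,0.4]]
  ]
}}

```text
time_s: 9.9
eef_pos: [0.4763, 0.1171, 0.0652]
eef_rot: [0.0, 0.997, 0.072, -0.0]
wrist_force: [0.3, -1.5, -0.1]
opening: 0.299
grasp_force: 0.3
```

```bash
python3 arc.py 6
```

```text
pos [-125.5  -96.2] phi 197.3 r 68.4 psi 20.0 q6 1.43 [ 0.3 -1.5 -0.1]
191.0 -0.1 -0.74
185.0 0.05 -1.46
179.0 0.27 -2.16
173.0 0.56 -2.83
167.0 0.93 -3.47
```

>>> {"op": "servo_tool", "data": {
  "motion": [
    [[-0.1,-0.75,0,4,0.4],[0.05,-1.45,0,8,0.4],[0.25,-2.15,0,12,0.4],[0.55,-2.85,0,16,0.4],[0.95,-3.5,0,20,0.4]]
  ]
}}

```text
time_s: 10.4
eef_pos: [0.4806, 0.1532, 0.0652]
eef_rot: [0.0, 0.995, -0.102, -0.0]
wrist_force: [-0.5, -0.7, -0.4]
opening: 0.297
grasp_force: 0.3
```

```bash
python3 arc.py 6
```

```text
pos [-128.7  -59.9] phi 167.0 r 70.3 psi -0.0 q6 1.85 [-0.5 -0.7 -0.4]
161.0 0.21 -0.7
155.0 0.49 -1.38
149.0 0.83 -2.03
143.0 1.25 -2.64
137.0 1.72 -3.21
```

>>> {"op": "servo_tool", "data": {
  "motion": [
    [[0.2,-0.7,0,5,0.4],[0.5,-1.4,0,10,0.4],[0.85,-2.0,0,15,0.4],[1.25,-2.65,0,20,0.4],[1.7,-3.2,0,25,0.4]]
  ]
}}

```text
time_s: 10.9
eef_pos: [0.5038, 0.1812, 0.0652]
eef_rot: [0.0, 0.949, -0.315, -0.0]
wrist_force: [0.2, -0.3, 0.0]
opening: 0.304
grasp_force: 0.3
```

```bash
python3 arc.py 5
```

```text
pos [-111.6  -27.9] phi 137.0 r 70.3 psi -25.1 q6 2.34 [ 0.2 -0.3  0. ]
132.0 0.22 -0.57
127.0 0.49 -1.12
122.0 0.8 -1.65
117.0 1.15 -2.15
112.0 1.55 -2.62
```

>>> {"op": "servo_tool", "data": {
  "motion": [
    [[0.2,-0.55,0,4,0.4],[0.5,-1.1,0,8,0.4],[0.8,-1.65,0,12,0.4],[1.15,-2.15,0,16,0.4],[1.4,-2.45,0,20,0.4]]
  ]
}}

```text
time_s: 11.4
eef_pos: [0.5299, 0.1924, 0.0652]
eef_rot: [0.0, 0.88, -0.475, -0.0]
wrist_force: [-0.6, -0.4, 0.1]
opening: 0.302
grasp_force: 0.3
```

```bash
python3 arc.py 2
```

```text
pos [-88.4 -11.6] phi 113.7 r 70.1 psi -45.0 q6 2.7 [-0.6 -0.4  0.1]
112.0 0.08 -0.23
110.0 0.18 -0.45
108.0 0.29 -0.67
106.0 0.41 -0.89
104.0 0.53 -1.1
```

>>> {"op": "servo_tool", "data": {
  "motion": [
    [[0.05,-0.15,0,0,0.4],[0.1,-0.3,0,0,0.4],[0.18,-0.4,0,0,0.4],[0.18,-0.4,0,0,0.4]]
  ]
}}

```text
time_s: 11.8
eef_pos: [0.5321, 0.1927, 0.0647]
eef_rot: [0.001, 0.881, -0.473, -0.002]
wrist_force: [-7.2, -1.7, 2.8]
opening: 0.298
grasp_force: 2.9
```

>>> {"op": "servo_tool", "data": {
  "motion": [
    [[-0.1,0.4,0,0,0.4],[-0.25,0.75,0,0,0.4],[-0.25,0.75,-1.5,0,0.4],[-0.25,0.75,-4,0,0.4],[-0.25,0.75,-7,0,0.4]]
  ]
}}

```text
time_s: 12.3
eef_pos: [0.5261, 0.1908, 0.1364]
eef_rot: [0.0, 0.881, -0.474, -0.0]
wrist_force: [0.8, 0.0, 1.0]
opening: 0.301
grasp_force: 0.0
```

>>> {"op": "servo_tool", "data": {
  "motion": [
    [[-1,0,-2,-8,0.4],[-4,0,-4,-16,0.4],[-7,0,-5,-24,0.4],[-9,0,-5,-32,0.4],[-9,0,-5,-32,0.4]]
  ]
}}

```text
time_s: 12.8
eef_pos: [0.4761, 0.268, 0.1873]
eef_rot: [-0.001, 0.978, -0.21, 0.001]
wrist_force: [0.1, -1.0, 1.3]
opening: 0.304
grasp_force: 0.0
```

```bash
python3 - <<'E'
from snap import *;from h import *
o,c=wrist("w9");print(todock(o["eef_pos"]),o["eef_pos"],o["wrist_force"].round(1))
cv2.imwrite("pics/w9b.png",cv2.resize(c["pixels"][:300,100:500,::-1],(800,600),interpolation=cv2.INTER_CUBIC))
C=cloud(c);k=(C[...,2]>.039)&(C[...,2]<.065)&(c["depth"]>0)
D=np.array([todock(p) for p in C[k]]);q=(abs(D[:,0]+93.2)<18)&(abs(D[:,1]+13.8)<18)
print("knob",D[q].min(0),D[q].max(0),q.sum())
E
```

```text
[-156.30753219   51.50230301] [0.47614137 0.26797611 0.18727827] [ 0.1 -1.   1.3]
knob [-99.64420762 -19.17865025] [-87.98237885  -7.38790495] 226
```

View pics/w9b.png

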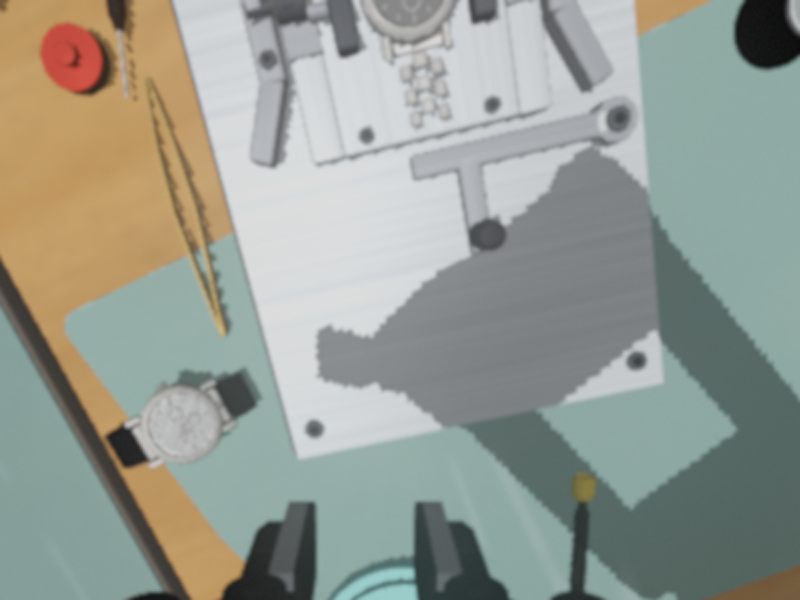

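The bar lies shut and parallel behind the plate's rear edge. The knob at (488,235) measures within 1 mm of its shut place, and the arm is clear of everything.

>>> {"op": "servo_tool", "data": {
  "motion": [
    [[0,0,0,0,0.4],[0,0,0,0,0.4],[0,0,0,0,0.4]]
  ]
}}

```text
time_s: 13.15
eef_pos: [0.4773, 0.2652, 0.1852]
eef_rot: [0.0, 0.977, -0.214, -0.0]
wrist_force: [-1.2, 0.5, -0.9]
opening: 0.298
grasp_force: 0.0
```

```bash
python3 -c "
from bench import ctrl
print(ctrl.hand_in())"
```

```text
the job is handed in; nothing more can be done
None
```

The carrier plate measures fully home in its seats, the keeper bar is shut to within 1 mm at the knob, and the arm is clear of everything; I handed the job in at about 13 s, but the hand-in returned no verdict.

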